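Load the bead tub on the shaker plate

ROBOT

A 7-joint arm with a two-finger parallel gripper is mounted at the origin on the work surface. World frame = base frame: x ahead of the robot, y to its left, z up, the work surface at z = 0. Lengths are in m, angles in rad, forces in N, time in s.
With the tool pointing down it reaches from about 0.35 to 0.9 m from the base axis. Payload 19.9 kg.
Tool frame: the origin (TCP) lies on the centre line of the jaws, within the pads' length; the fingertips stand 17 mm ahead of it and the grasp point (between the pads) lies 2 mm behind it (tip_extent is the distance from the TCP to the fingertips, in m); z points along the fingers, y is the direction in which the jaws open and shut (so a half turn about z gives the same grasp; the last joint's range is limited). The gripper opens to 85 mm and grips with 20 to 120 N. Pads are 22 mm wide; open, the fingers measure 114 mm over their backs; the gripper's body (76 mm by 85 mm) begins 54 mm behind the grasp point. The pads swing forward as they close: fully open they stand 13 mm farther back than shut.
Start: joints at [1.214, 0.417, -0.01, 1.614, 0.005, 1.111, -0.053], TCP at [0.194, -0.594, 0.248] pointing down, gripper open.
Joint ranges: [-2.81, 2.81], [-0.39, 2.02], [-1.27, 1.25], [0.06, 2.57], [-1.19, 4.33], [0.19, 2], [-2.82, 2.82]. Speed limits (rad/s): [1.89, 1.89, 2.39, 2.39, 3.01, 3.01, 3.01].

INTERFACE

Orientations are given as a unit quaternion [w, x, y, z].
In Python, from cell import goto, move_straight, movej, gripper_open, grasp, hold, inverse_kinematics, observe, snapshot, Unreachable, hand_in, tip_extent gives the robot as it stands. Calls block until the motion is done:
- goto(position, orientation): joint-space move of the TCP to a pose.
- move_straight(position, rot=None, max_speed=0.15): straight line of the TCP; rot=None keeps the orientation; max_speed is the mean speed in m/s.
- movej(angles): joint-space move.
- gripper_open() and grasp(strength=None): open the fingers fully, or close them until they stop; strength is the grip in N (None keeps the last).
- hold(seconds).
- inverse_kinematics(position, orientation): joint angles nearest the present ones, or None.
- observe(): the state.
- snapshot(name): name is "scene" or "top" or "wrist"; returns a dict with "image" (420x560x3 uint8, red, green, blue), "camera_matrix" (3x3 intrinsics, pixels), "R" (3x3) and "t" (3): a world point X has camera coordinates R X + t; the wrist camera has in their place "tool_from_camera" (4x4, takes a point from camera to tool coordinates, whose origin is the TCP and whose axes are the flange's). Camera axes: x right, y down, z forward; pixel columns grow to the right and rows downward; lengths in m; the calibration is good to about 2 mm. A picture is of the moment at which its call begins: read the wrist's pose just before it. There is no depth.
A pose or a line that the arm cannot do raises Unreachable and nothing moves.
- hand_in(): hands the job in, once; it reports no verdict.
The state is a dict: "t": time; "qpos": joint angles; "joint_velocities": joint speeds; "joint_efforts": joint torques, N m; "position": TCP position; "ee_rot": TCP orientation; "ft_force": force on the tool from outside, world axes, zero at the start; "wrist_torque": the same for the moment, N m; "finger_gap": opening from 0.0 (shut) to 1.0 (fully open).
Only numpy, scipy, OpenCV 4.12 (cv2) and the standard library are available. Lean on these libraries where they do the work, as an engineer would, in place of code of your own. Each camera call takes 0.05 s, during which the arm holds its last target. There are 200 camera calls.

TASK

Get the blue tub of red beads ready for shaking: slide it along the metal shaker plate, without lifting it off the plate or tipping it, until its back sits square against the dark back rail and it is centred between the two yellow side stops. Then press its white lid down until it is fully shut, leaving the tub centred against the rail. Leave the brush pot, the bead board and the pin tray where they are.

Things in the scene. Friction and masses are not known exactly. Their poses are not given: they have to be found in the camera images.
- shaker: Fixed grey shaker; aluminium plate 255 (x) x 280 (y) mm, top 70 mm above the origin (centre of underside). +x points from the open front to the dark back rail (220 mm long, 26 mm high above the plate, front face at x = +95). Two yellow side stops, 45 (x) x 16 (y) mm, 14 mm high above the plate, from x = 50 to 95, inner faces at y = +80 and -80.
- seat (a point): Point on the shaker plate's top surface where the tub's origin lies when the tub is centred between the stops with its back against the rail; axes as the shaker's.
- tub: Loose blue open tub with red beads in it, 100 (x) x 90 (y) x 45 mm high, walls 3 mm, about 0.4 kg. Origin: centre of its underside. Its +x side is the back, where the lid is hinged; that side goes against the rail. It starts on the plate in front of the stops, askew.
- lid (a joint): Angle (rad) of the tub's white lid (100 x 90 x 5 mm, flush with the tub's outline). 0 = fully shut, positive = front edge raised. Hinge along the tub's y axis at x = +50, z = 45 mm of its frame. It stays where it is left; takes about 4 N at the front edge to close. Shut, its top is 50.5 mm above the tub's origin.
- thumb_pad (a point): Centre of the orange pad (22 x 36 mm) on the top of the lid, 85 mm in front of the hinge: the place to press.
- brush_pot: White pot, 72 mm wide and 100 mm high, with paint brushes up to 190 mm high. Origin: centre of its underside. Leave alone.
- bead_board: Small wooden board 110 x 80 x 15 mm carrying red beads on pins, 77 mm high in all. Origin: centre of its underside. Leave alone.
- pin_tray: Black open tray 80 x 110 x 30 mm with sticks in it, beside the shaker. Origin: centre of its underside. Leave alone.

How it is judged:
On the way, in this order (a step that is already met when the one before it is completed fails the run):
1. the tub stands square against the back rail, centred between the side stops (x of tub in the frame of seat between -0.004 and 0.004 m and y of tub in the frame of seat between -0.005 and 0.005 m and angle between the x axis of tub and the x axis of shaker, either way round below 0.07 rad), for 0.2 s.
2. the lid is pressed fully shut (value of joint lid below 0.025 rad), for 0.2 s.
At the end, for the whole second after the job is handed in: The tub stands flat and still on the plate, its back within 4 mm of the rail, within 5 mm of the middle between the side stops and square to the rail within 0.07 rad (4 degrees), and its lid is shut to within 0.025 rad (about 2.5 mm at the front edge) (all of step 1 and value of joint lid below 0.025 rad and linear speed of tub below 0.01 m/s and angle between tub's own z axis and vertical below 0.04 rad and z of tub in the frame of seat below 0.003 m); the robot touches nothing.
It fails at once if the tub is lifted more than 12 mm off the plate (z of tub in the frame of seat above 0.012 m).
It fails at once if the tub drops off the plate (z of tub in the frame of seat below -0.015 m).
It fails at once if the tub is tipped by more than 0.3 rad (angle between tub's own z axis and vertical above 0.3 rad).
It fails at once if the brush pot, bead board or pin tray is moved more than 25 mm or knocked over (distance of any of brush_pot, bead_board, pin_tray from where it was at the start of the episode above 0.025 m or angle between any of brush_pot, bead_board, pin_tray's own z axis and vertical above 0.5 rad).
It also fails if it takes over 64 s, if anything falls off the work surface, if the arm or the gripper's body presses on something with over 40 N, if the wrist force passes 120 N, or if a joint passes its speed limit or range.

## Working session

There is one attempt and no reset: what is moved stays moved. The work goes in short steps, each a Python script; the robot and the scene stay as the last script left them, time stands still between calls to the robot, and variables do not carry over. Pictures are saved under pics/ and viewed, about 8 in all and at most 12, crops included, and the job is handed in when it is done.

```bash
ls; mkdir -p pics; python3 - <<'E'
from cell import *
import cv2,numpy as np,pickle
d={}
for n in("scene","top"):
    s=snapshot(n);d[n]=s
    cv2.imwrite(f"pics/{n}0.png",s["image"][:,:,::-1]); print(n,s["camera_matrix"].round(1).tolist(),s["R"].round(3).tolist(),s["t"].round(3).tolist())
pickle.dump(d,open("s0.pkl","wb"))
o=observe();print(o["position"],o["ee_rot"],o["t"],tip_extent)
E
```

```text
pics
scene [[412.2, 0.0, 282.1], [0.0, 412.2, 209.8], [0.0, 0.0, 1.0]] [[-0.376, 0.927, 0.011], [0.771, 0.319, -0.551], [-0.514, -0.199, -0.834]] [0.156, -0.403, 1.334]
top [[422.9, 0.0, 285.3], [0.0, 422.9, 214.6], [0.0, 0.0, 1.0]] [[-0.027, -1.0, -0.005], [-0.979, 0.027, -0.201], [0.201, -0.001, -0.98]] [0.064, 0.571, 0.927]
[ 0.19341417 -0.59402888  0.24771982] [-5.32205998e-04  9.87637484e-01  1.56754257e-01 -1.37734437e-04] 0.1 0.017
```

View pics/scene0.png

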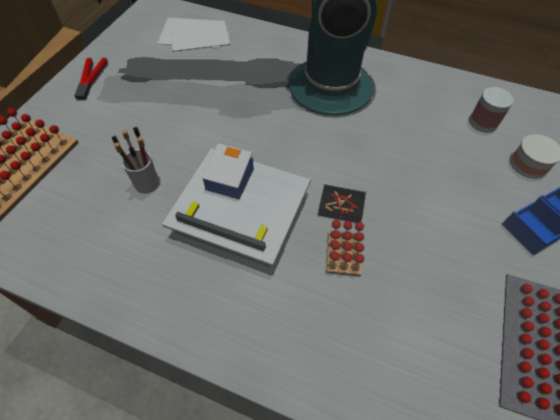

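View pics/top0.png

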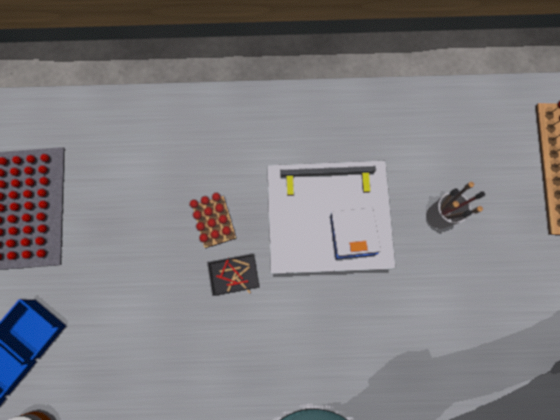

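The top view shows the plate at cols 268–393, rows 163–275, with the rail at row 171. The tub is front-right at about (356, 232), the stops are at (290, 185) and (366, 182), and the pot is at (447, 210). I'll enlarge this region to measure it.

```bash
python3 - <<'E'
import cv2,pickle
d=pickle.load(open("s0.pkl","rb"))
im=d["top"]["image"][155:285,260:400,::-1]
a=cv2.resize(im,None,fx=4.5,fy=4.5,interpolation=cv2.INTER_CUBIC)
for k in range(0,140,20): cv2.putText(a,str(260+k),(int(k*4.5),10),0,.35,(0,0,255)); cv2.line(a,(int(k*4.5),12),(int(k*4.5),20),(0,0,255))
for k in range(5,130,20): cv2.putText(a,str(155+k),(0,int(k*4.5)),0,.35,(0,0,255))
cv2.imwrite("pics/c1.png",a)
E
```

```text
(no output)
```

View pics/c1.png

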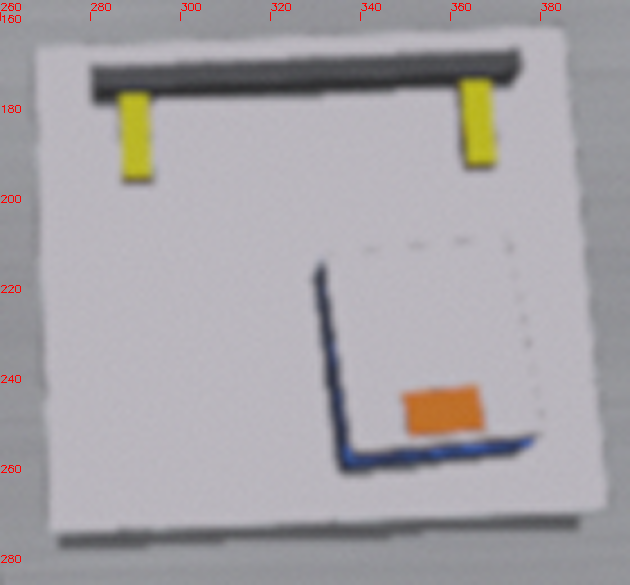

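```bash
cat > h.py <<'E'
import numpy as np,cv2,pickle
from scipy.optimize import least_squares
from scipy.spatial.transform import Rotation as Ro
from cell import *
def w2p(s,X):
    c=np.asarray(X)@s["R"].T+s["t"]; p=c@s["camera_matrix"].T; return p[:,:2]/p[:,2:]
def T(p,L):  # planar pose (x,y,yaw) with base z=0
    c,s=np.cos(p[2]),np.sin(p[2]); L=np.asarray(L,float)
    return np.c_[p[0]+c*L[:,0]-s*L[:,1],p[1]+s*L[:,0]+c*L[:,1],L[:,2]]
def wristcam(name):
    o=observe(); s=snapshot("wrist"); q=o["ee_rot"]; M=np.eye(4)
    M[:3,:3]=Ro.from_quat([*q[1:],q[0]]).as_matrix(); M[:3,3]=o["position"]
    W=np.linalg.inv(M@s["tool_from_camera"]); s["R"],s["t"]=W[:3,:3],W[:3,3]
    cv2.imwrite(f"pics/{name}.png",s["image"][:,:,::-1]); pickle.dump(s,open(name+".pkl","wb")); return s
def quat(psi): # tool down, tool y axis at angle psi+90deg ; psi=0 -> [0,1,0,0]
    q=(Ro.from_euler('z',psi)*Ro.from_quat([1,0,0,0])).as_quat(); return [q[3],*q[:3]]
E
python3 - <<'E'
from h import *
d=pickle.load(open("s0.pkl","rb"));s=d["top"]
f=lambda a:(np.array(a,float)+.5)/4.5-.5+[260,155]
L=[(.1275,.14,.07),(.1275,-.14,.07),(-.1275,-.14,.07),(-.1275,.14,.07),(.05,.096,.084),(.05,.08,.084),(.05,-.08,.084),(.05,-.096,.084)]
U=f([(37,46),(565,27),(607,508),(50,530),(122,180),(153,178),(466,164),(495,162)])
r=least_squares(lambda p:(w2p(s,T(p,L))-U).ravel(),[.6,0,0]);print(r.x,r.fun.round(1))
sh=r.x
# tub: pad corners + bottom front-left vertex, unknown lid angle
P=f([(402,394),(479,386),(484,430),(408,435),(342,470)])
def tub(p):
    a=p[3]; pts=[]
    for dx,y in((74,.018),(74,-.018),(96,-.018),(96,.018)):
        dd=dx/1000; h=.0055
        pts.append((.05-dd*np.cos(a)+h*np.sin(a)*-1*-1,y,.115+dd*np.sin(a)+h*np.cos(a)))
    pts.append((-.05,.045,.07)); return T(p,pts)
r=least_squares(lambda p:(w2p(s,tub(p))-P).ravel(),[sh[0]-.05,sh[1]-.06,0,.2]);print(r.x,r.fun.round(1))
t=(np.array([[r.x[0]-sh[0],r.x[1]-sh[1]]])@np.array([[np.cos(sh[2]),-np.sin(sh[2])],[np.sin(sh[2]),np.cos(sh[2])]]));print("tub in shaker",t,r.x[2]-sh[2])
c=T(sh,[[-.02,0,0]])[0]
goto([c[0]-.06,c[1],.42],quat(0)); print(observe()["position"])
s=wristcam("w1")
E
```

```text
[ 0.5662052  -0.05281915  0.01230672] [-1.1 -0.4  0.1 -0.8  0.6  0.8 -0.6  0.9 -0.1 -0.6  0.  -0.4  0.3  0.
  0.8  0.2]
[ 0.51878375 -0.10183772  0.08024235  0.12327056] [ 0.1 -0.2 -0.2 -0.2  0.4 -0.   0.4  0.7 -0.6 -0.2]
tub in shaker [[-0.0480211  -0.04843127]] 0.06793562195645247
[ 0.48618998 -0.05385278  0.41974154]
```

View pics/w1.png

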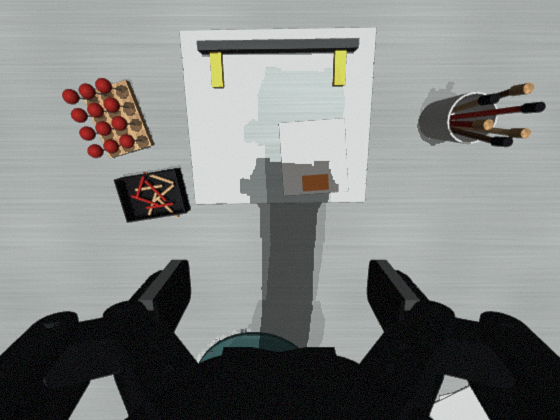

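```bash
python3 - <<'E'
from h import *
goto([.43,-.075,.33],quat(0))
grasp(20)
s=wristcam("w2"); im=s["image"][:,:,::-1]
sh=[.5662,-.0528,.0123]
c=w2p(s,T(sh,[(.1275,.14,.07),(.1275,-.14,.07),(-.1275,-.14,.07),(-.1275,.14,.07)])); print(c.round())
x0,y0=np.clip(c.min(0).astype(int)-8,0,None); x1,y1=c.max(0).astype(int)+12
k=min(800/(x1-x0),600/(y1-y0)); a=cv2.resize(im[y0:y1,x0:x1],None,fx=k,fy=k,interpolation=cv2.INTER_CUBIC)
print(x0,y0,k,a.shape); cv2.imwrite("pics/c2.png",a)
E
```

```text
[[126. -58.]
 [387. -62.]
 [370. 176.]
 [155. 178.]]
117 0 2.8368794326241136 (539, 800, 3)
```

View pics/c2.png

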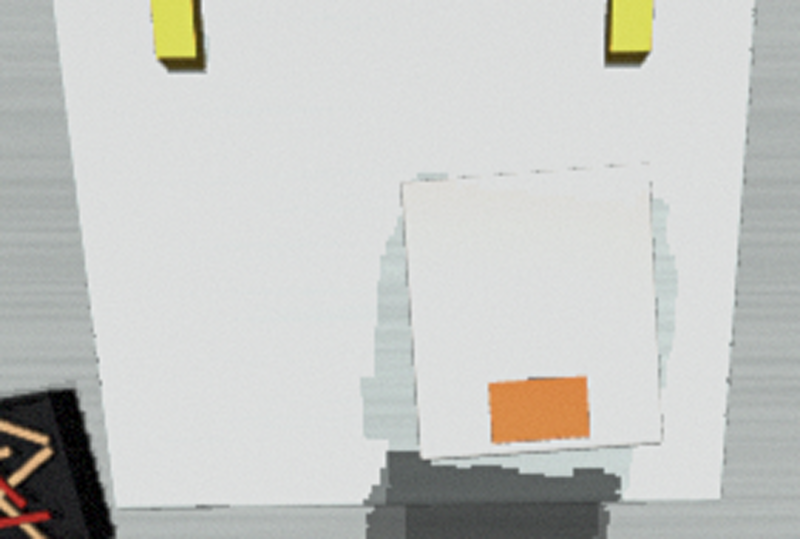

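```bash
python3 - <<'E'
from h import *
s=pickle.load(open("w2.pkl","rb"));k=2.8368794
f=lambda a:(np.array(a,float)+.5)/k-.5+[117,0]
L=[(-.1275,-.14,.07),(-.1275,.14,.07),(.05,.096,.084),(.05,.08,.084),(.05,-.08,.084),(.05,-.096,.084)]
U=f([(721,499),(118,508),(158,58),(197,57),(610,50),(650,52)])
r=least_squares(lambda p:(w2p(s,T(p,L))-U).ravel(),[.57,-.05,0]);sh=r.x;print(sh,r.fun.round(1))
P=f([(401,183),(651,166),(661,441),(422,459),(488,382),(587,377),(589,436),(491,442)])
def tub(p):
    a=p[3]; pts=[]
    for dd,y,h in((0,.045,.0055),(0,-.045,.0055),(.1,-.045,.0055),(.1,.045,.0055),(.074,.018,.0055),(.074,-.018,.0055),(.096,-.018,.0055),(.096,.018,.0055)):
        pts.append((.05-dd*np.cos(a)+h*np.sin(a),y,.115+dd*np.sin(a)+h*np.cos(a)))
    return T(p,pts)
r=least_squares(lambda p:(w2p(s,tub(p))-P).ravel(),[sh[0]-.05,sh[1]-.05,0,.2]);print(r.x,r.fun.round(1))
c,q=np.cos(sh[2]),np.sin(sh[2]);d=r.x[:2]-sh[:2]
print("tub in shaker",c*d[0]+q*d[1],-q*d[0]+c*d[1],r.x[2]-sh[2])
E
```

```text
[ 0.56524066 -0.0543311   0.01563434] [ 0.9  0.5 -1.4  0.5 -0.8  0.1  0.   0.2  0.3  0.1  0.9 -0.8]
[ 0.5155338  -0.10220929  0.06537261  0.20727155] [-0.  -0.8 -0.2 -1.1  0.9  0.8 -0.9  0.1  0.   0.4 -0.2 -0.2  0.2  0.4
  0.2  0.6]
tub in shaker -0.050449302931605995 -0.0470952371649081 0.049738271304567774
```

```bash
cat >> h.py <<'E'
SH=np.array([.5657,-.0536,.0145])
def W(x,y,z): return T(SH,[(x,y,z)])[0]
def rep(m=""):
    o=observe(); d=o["position"]-[*SH[:2],0]; c,s=np.cos(SH[2]),np.sin(SH[2])
    print(m,"t%.1f"%o["t"],"sh-frame",(np.r_[c*d[0]+s*d[1],-s*d[0]+c*d[1],o["position"][2]]*1e3).round(1),"F",o["ft_force"].round(1),"gap %.2f"%o["finger_gap"],"q7 %.2f"%o["qpos"][6])
    return o
E
python3 - <<'E'
from h import *
q=quat(SH[2]+np.pi/2); z=.107
goto(W(-.053,-.128,.25),q); rep()
move_straight(W(-.053,-.128,z)); rep("down")
move_straight(W(-.053,-.110,z),max_speed=.05); rep("near")
for y in(-.095,-.075,-.060,-.056):
    move_straight(W(-.053,y,z),max_speed=.04); rep("push")
move_straight(W(-.053,-.075,z),max_speed=.06)
move_straight(W(-.08,-.075,.25),max_speed=.2)
goto([.43,-.055,.33],quat(0)); s=wristcam("w3");rep()
im=s["image"][:,:,::-1]; cv2.imwrite("pics/c3.png",cv2.resize(im[0:200,110:390],None,fx=2.8,fy=2.8,interpolation=cv2.INTER_CUBIC))
E
```

```text
t5.2 sh-frame [ -53.  -127.8  250.2] F [-0.3 -0.   0.2] gap -0.00 q7 0.14
down t6.3 sh-frame [ -52.5 -128.1  107.8] F [-0.6  0.1  0.7] gap 0.00 q7 0.04
near t6.9 sh-frame [ -52.9 -109.8  107.1] F [ 0.3 -0.5  0.1] gap 0.00 q7 0.01
push t7.4 sh-frame [-52.9 -94.6 107. ] F [0.2 0.1 1.5] gap -0.00 q7 -0.02
push t8.0 sh-frame [-52.9 -74.7 107. ] F [ 0.3 -0.4 -0. ] gap -0.00 q7 -0.06
push t8.6 sh-frame [-52.9 -59.6 107. ] F [0.6 0.  0.1] gap 0.00 q7 -0.09
push t8.8 sh-frame [-52.9 -55.8 107. ] F [-0.6 -0.7  0.7] gap 0.01 q7 -0.10
 t11.7 sh-frame [-135.7    0.4  329.6] F [-0.   0.5 -0.1] gap -0.00 q7 -1.51
```

View pics/c3.png

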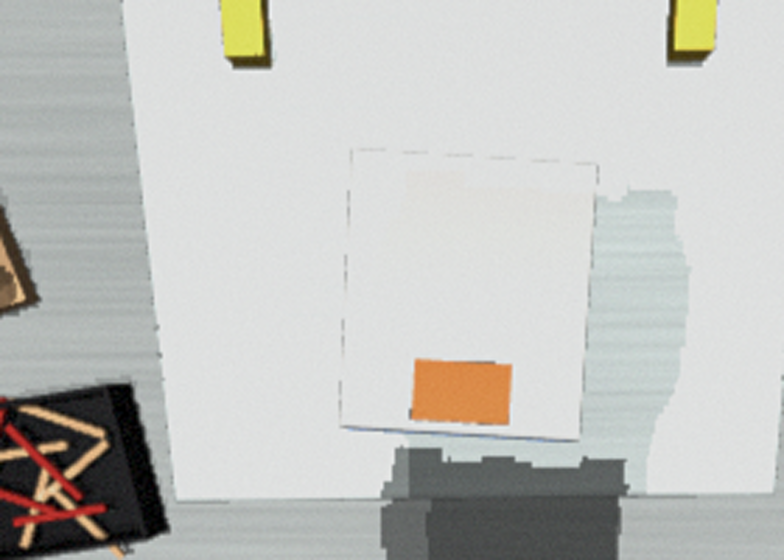

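```bash
cat >> h.py <<'E'
LS=[(-.1275,.14,.07),(-.1275,-.14,.07),(.05,.096,.084),(.05,.08,.084),(.05,-.08,.084),(.05,-.096,.084)]
def tubpts(p):
    a=p[3]; h=.0055
    return T(p,[(.05-d*np.cos(a)+h*np.sin(a),y,.115+d*np.sin(a)+h*np.cos(a)) for d,y in((0,.045),(0,-.045),(.1,-.045),(.1,.045),(.074,.018),(.074,-.018),(.096,-.018),(.096,.018))])
def fit(s,U,P,L=LS):
    r=least_squares(lambda p:(w2p(s,T(p,L))-U).ravel(),SH);sh=r.x;print("shaker",sh,r.fun.round(1))
    r=least_squares(lambda p:(w2p(s,tubpts(p))-P).ravel(),[*sh[:2],0,.2]);print("tub world",r.x,r.fun.round(1))
    c,q=np.cos(sh[2]),np.sin(sh[2]);d=r.x[:2]-sh[:2]
    print("tub in shaker (fit)",c*d[0]+q*d[1],-q*d[0]+c*d[1],r.x[2]-sh[2]); d=r.x[:2]-SH[:2]
    print("tub in SH",c*d[0]+q*d[1],-q*d[0]+c*d[1],r.x[2]-SH[2])
E
python3 - <<'E'
from h import *
s=pickle.load(open("w3.pkl","rb"));f=lambda a:(np.array(a,float)+.5)/2.8-.5+[110,0]
fit(s,f([(176,499),(774,492),(225,57),(265,57),(673,50),(714,52)]),f([(351,149),(597,163),(578,440),(340,427),(415,359),(511,364),(509,424),(412,418)]))
E
```

```text
shaker [ 0.56494195 -0.05403343  0.01395232] [-0.9  1.2  0.7  1.1 -0.4 -0.2 -0.1 -0.4  0.4  0.   0.4 -0.9]
tub world [ 0.52021485 -0.05262903 -0.05269541  0.19092347] [-0.4 -0.7  0.2 -0.4  0.7 -0.  -0.4 -0.2 -0.1  0.2  0.3  0.3 -0.2  0.4
 -0.   0.6]
tub in shaker (fit) -0.04470315450765027 0.002028287115400539 -0.06664772543084602
tub in SH -0.04546717707823916 0.0016054733004480374 -0.06719540650104579
```

```bash
python3 - <<'E'
from h import *
q=quat(SH[2]); z=.107
goto(W(-.135,0,.2),q)
move_straight(W(-.135,0,z)); rep("down")
move_straight(W(-.06,0,z),max_speed=.05); rep()
move_straight(W(-.022,0,z),max_speed=.04); rep()
x=-.022
while x<-.008:
    x+=.001; move_straight(W(x,0,z),max_speed=.02); o=rep("push")
    if o["ft_force"][0]<-8: break
hold(.3); rep()
move_straight(W(x-.02,0,z),max_speed=.06)
move_straight(W(-.1,0,.2),max_speed=.2)
goto([.46,-.055,.33],quat(0)); s=wristcam("w4");rep()
im=s["image"][:,:,::-1]; cv2.imwrite("pics/c4.png",cv2.resize(im[0:200,110:390],None,fx=2.8,fy=2.8,interpolation=cv2.INTER_CUBIC))
E
```

```text
down t13.0 sh-frame [-1.342e+02 -1.000e-01  1.081e+02] F [-0.6  0.3  0.1] gap 0.00 q7 -1.69
 t14.7 sh-frame [-60.1  -0.  107.1] F [-1.7  0.1  0.5] gap -0.00 q7 -1.72
 t15.8 sh-frame [-21.8  -0.  107.1] F [-0.2  0.4 -0.1] gap 0.00 q7 -1.73
push t16.0 sh-frame [-21.1  -0.  107. ] F [-2.1  0.1  1.2] gap -0.00 q7 -1.73
push t16.3 sh-frame [-20.  -0. 107.] F [-2.1 -0.1  1. ] gap -0.00 q7 -1.73
push t16.5 sh-frame [-18.9  -0.  107. ] F [-1.6  0.4  0. ] gap -0.00 q7 -1.73
push t16.8 sh-frame [-17.9   0.  107. ] F [-2.   0.1 -0.3] gap -0.00 q7 -1.73
push t17.0 sh-frame [-1.740e+01  1.000e-01  1.068e+02] F [-5.1  0.5  0. ] gap -0.00 q7 -1.73
push t17.3 sh-frame [-1.730e+01  1.000e-01  1.066e+02] F [-12.1  -0.2   3.2] gap 0.00 q7 -1.73
 t17.6 sh-frame [-1.730e+01  1.000e-01  1.066e+02] F [-10.9   0.2   4. ] gap -0.01 q7 -1.73
 t19.4 sh-frame [-1.058e+02  1.000e-01  3.287e+02] F [-0.2 -0.9 -0.7] gap -0.00 q7 -1.55
```

View pics/c4.png

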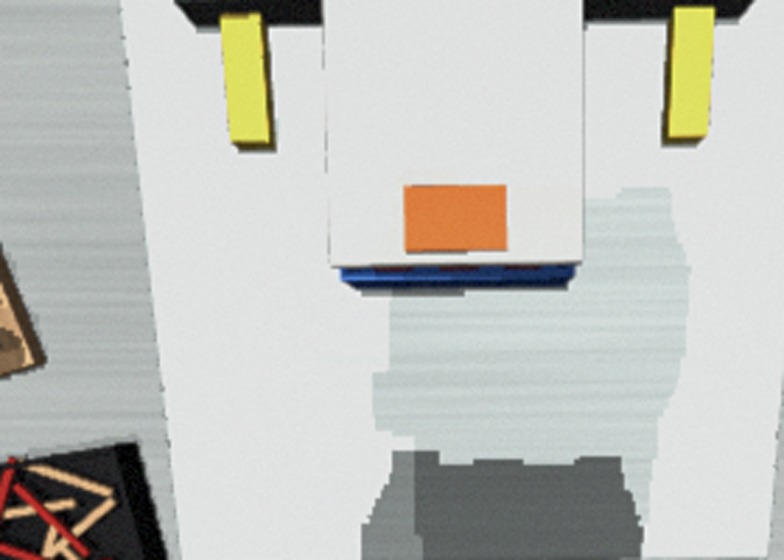

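```bash
python3 - <<'E'
from h import *
s=pickle.load(open("w4.pkl","rb"));f=lambda a:(np.array(a,float)+.5)/2.8-.5+[110,0]
U=f([(231,143),(270,142),(668,135),(706,138),(221,16),(261,14),(673,8),(713,8)])
L=[(.05,.096,.084),(.05,.08,.084),(.05,-.08,.084),(.05,-.096,.084),(.095,.096,.084),(.095,.08,.084),(.095,-.08,.084),(.095,-.096,.084)]
import h
o=h.tubpts; h.tubpts=lambda p: np.r_[o(p)[2:],T(p,[(-.05,.045,.07),(-.05,-.045,.07)])]
P=f([(582,261),(330,265),(404,184),(506,185),(506,249),(405,251),(364,290),(567,287)])
fit(s,U,P,L)
E
```

```text
shaker [ 0.56449793 -0.05394798  0.01335543] [-0.7  0.3 -0.4  0.4  0.1  0.9  0.8 -0.4 -0.9 -0.5 -0.4 -0.   0.5 -0.1
  1.  -0.3]
tub world [ 0.60999275 -0.04881771  0.017056    0.19677636] [ 1.1 -0.4 -0.1 -0.3  0.2  0.9  0.5 -0.1  0.8  0.2  0.4  0.1 -2.5 -0.1
 -1.1 -0.3]
tub in shaker (fit) 0.04555928194087764 0.004522223594566843 0.0037005703330253038
tub in SH 0.044352669065694 0.004190331389493413 0.00255600339129434
```

```bash
python3 - <<'E'
from h import *
z=.107
goto(W(.043,.085,.22),quat(SH[2]+np.pi/2))
move_straight(W(.043,.085,z)); rep("down")
move_straight(W(.043,.065,z),max_speed=.05); rep()
move_straight(W(.043,.057,z),max_speed=.02); rep("pushed")
move_straight(W(.043,.075,z),max_speed=.06)
move_straight(W(.043,.085,.22),max_speed=.2)
goto(W(-.05,0,.22),quat(SH[2]))
move_straight(W(-.05,0,z))
x=-.02; move_straight(W(x,0,z),max_speed=.04)
while x<-.008:
    x+=.001; move_straight(W(x,0,z),max_speed=.02); o=observe()
    if o["ft_force"][0]<-8: break
hold(.3); rep("rail")
move_straight(W(x-.02,0,z),max_speed=.06)
move_straight(W(-.1,0,.22),max_speed=.2)
goto([.46,-.055,.33],quat(0)); s=wristcam("w5");rep()
im=s["image"][:,:,::-1]; cv2.imwrite("pics/c5.png",cv2.resize(im[0:200,110:390],None,fx=2.8,fy=2.8,interpolation=cv2.INTER_CUBIC))
E
```

```text
down t21.4 sh-frame [ 43.5  85.1 108. ] F [0.4 0.4 0. ] gap -0.00 q7 -0.43
 t22.0 sh-frame [ 43.   64.8 107.1] F [ 0.3  0.4 -0.6] gap 0.00 q7 -0.40
pushed t22.6 sh-frame [ 43.2  56.9 107.1] F [2.  1.6 1.6] gap 0.00 q7 -0.38
rail t28.0 sh-frame [-17.4  -0.  106.6] F [-12.6   0.4   4.2] gap 0.00 q7 -1.69
 t29.9 sh-frame [-1.058e+02  1.000e-01  3.288e+02] F [ 0.1 -0.6 -0.5] gap 0.00 q7 -1.54
```

View pics/c5.png

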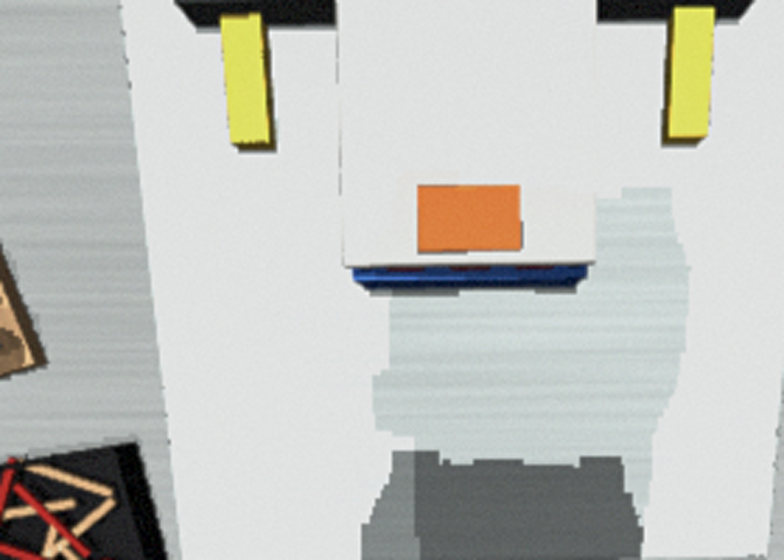

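The pad moved 14 px, or about 4.9 mm, to cols 418–520. That puts the tub at y ≈ −0.5 mm, square to the rail and still touching it. Next I'll press the lid.

```bash
python3 - <<'E'
from h import *
goto(W(.010,0,.22),quat(SH[2]))
move_straight(W(.010,0,.165),max_speed=.1)
move_straight(W(.010,0,.143),max_speed=.03); rep()
z=.143
while z>.130:
    z-=.001; move_straight(W(.010,0,z),max_speed=.02); o=rep("press")
    if o["ft_force"][2]>18: break
hold(.4); rep()
move_straight(W(.010,0,.165),max_speed=.05)
move_straight(W(.010,0,.22),max_speed=.2)
goto([.46,-.055,.33],quat(0)); s=wristcam("w6");rep()
im=s["image"][:,:,::-1]; cv2.imwrite("pics/c6.png",cv2.resize(im[0:200,110:390],None,fx=2.8,fy=2.8,interpolation=cv2.INTER_CUBIC))
E
```

```text
t32.1 sh-frame [1.02e+01 1.00e-01 1.43e+02] F [-0.3 -0.2 -0.9] gap 0.00 q7 -1.70
press t32.4 sh-frame [ 10.2   0.  142.2] F [ 1.6 -0.8  1.3] gap 0.00 q7 -1.70
press t32.6 sh-frame [ 10.1   0.  141.1] F [ 1.2 -0.4  3. ] gap 0.00 q7 -1.70
press t32.9 sh-frame [ 10.    0.  139.9] F [ 1.4 -0.5  1.4] gap -0.00 q7 -1.70
press t33.1 sh-frame [ 10.    0.  138.9] F [ 1.4 -0.3  0. ] gap -0.00 q7 -1.70
press t33.4 sh-frame [  9.9   0.  137.9] F [0.2 0.7 1.7] gap -0.00 q7 -1.70
press t33.6 sh-frame [  9.9   0.  137.2] F [-2.6 -0.4  7.3] gap -0.00 q7 -1.70
press t33.9 sh-frame [ 10.    0.  136.8] F [-8.   0.6 18.2] gap -0.00 q7 -1.70
 t34.3 sh-frame [  9.9   0.  136.8] F [-8.2 -0.  19.2] gap -0.00 q7 -1.70
 t36.2 sh-frame [-105.5    0.   328.9] F [-0.2  0.1 -0. ] gap -0.00 q7 -1.55
```

View pics/c6.png

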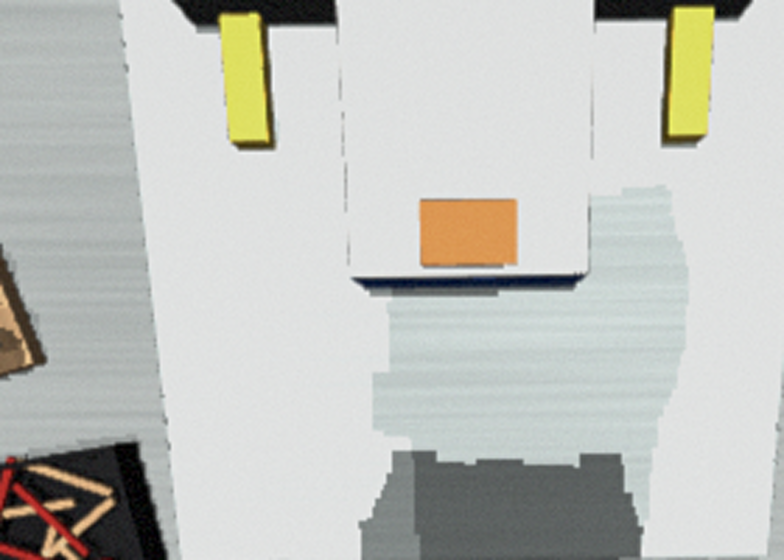

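```bash
python3 - <<'E'
from h import *
import h
s=pickle.load(open("w6.pkl","rb"));f=lambda a:(np.array(a,float)+.5)/2.8-.5+[110,0]
U=f([(231,143),(270,142),(668,135),(706,138),(220,16),(260,14),(673,8),(713,8)])
L=[(.05,.096,.084),(.05,.08,.084),(.05,-.08,.084),(.05,-.096,.084),(.095,.096,.084),(.095,.08,.084),(.095,-.08,.084),(.095,-.096,.084)]
o=h.tubpts; h.tubpts=lambda p: np.r_[o(p)[2:],T(p,[(-.05,.045,.07),(-.05,-.045,.07)])]
fit(s,U,f([(588,272),(351,277),(420,199),(516,199),(517,265),(421,266),(372,291),(574,287)]),L)
E
```

```text
shaker [ 0.56423738 -0.05411839  0.01339234] [-0.7  0.3 -0.4  0.4  0.   0.9  0.7 -0.4 -0.7 -0.5 -0.2  0.   0.3 -0.1
  0.9 -0.3]
tub world [ 0.6098232  -0.05331748  0.01905828  0.01026418] [ 0.8  0.5 -0.3  0.4 -0.1  0.8  0.6  0.1  0.4 -0.6  0.2 -0.3 -1.8 -0.5
  0.  -0.5]
tub in shaker (fit) 0.045592455696672286 0.00019035572244320673 0.005665944181683872
tub in SH 0.04412302907005761 -0.00030839589980547605 0.004558283741652272
```

Everything is within tolerance: x +0.6 mm, y 0.2 mm, yaw 0.006 rad, lid about 0.01 rad. I'm handing in.

```bash
python3 -c "
from cell import *
hand_in()"
```

```text
the job is handed in; nothing more can be done
```

The tub is against the back rail and centred between the stops, its lid is shut, and I handed the job in (no verdict is reported).

**What I did:** With the closed fingers I pushed the tub sideways to the middle, then forward until the rail stopped it at about 12 N. A picture then showed it about 4.5 mm off centre, so I nudged it back and pushed it square again. Last, I pressed the orange pad down to a hard stop at about 19 N, where the fingertip height matched a shut lid to within 1 mm.

**Last check, fitted from the final wrist picture:**

| Quantity | Measured | Limit |
|---|---|---|
| Tub x from seat | +0.6 mm | ±4 mm |
| Tub y from seat | +0.2 mm | ±5 mm |
| Tub angle to shaker | 0.006 rad | 0.07 rad |
| Lid angle | about 0.01 rad | 0.025 rad |

- **Disagreements:** The first sideways push turned the tub by about 0.12 rad, more than I expected, and pressing it on the rail squared it again. Estimates of the shaker position differed between pictures by 1–2 mm, which is within the stated calibration.
- **Other objects:** I never worked near the pot, board or tray, but I did not re-measure them at the end.
- **End state:** About 36 s of the 64 s were used, and the arm was well clear of everything.

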